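Fit the axle of a specimen-tube rotator

ROBOT

A 6-joint arm with a two-finger parallel gripper is mounted at the origin on the work surface. World frame = base frame: x ahead of the robot, y to its left, z up, the work surface at z = 0. Lengths are in m, angles in rad, forces in N, time in s.
With the tool pointing down it reaches from about 0.325 to 0.9 m from the base axis. Payload 3.5 kg.
Tool frame: the origin (TCP) lies midway between the tips of the shut fingers; the grasp point (between the pads) lies 19 mm behind it; z points along the fingers, y is the line along which they close (so a half turn about z gives the same grasp; the last joint's range is limited). The gripper opens to 85 mm and grips with 20 to 120 N. Pads are 22 mm wide; open, the fingers measure 114 mm over their backs; the gripper's body (76 mm by 85 mm) begins 54 mm behind the grasp point. The pads swing forward as they close: fully open they stand 13 mm farther back than shut.
Start: joints at [1.101, 0.276, -0.026, 1.268, 0, 1.467], TCP at [0.224, 0.583, 0.231] pointing down, gripper open.
Joint ranges: [-3.12, 3.12], [-0.85, 1.88], [-1.08, 1.24], [-1.95, 2.15], [-1.57, 1.53], [-3.14, 3.14]. Speed limits (rad/s): [2.57, 2.57, 3.14, 3.14, 3.14, 3.14].

INTERFACE

Orientations are given as a unit quaternion [x, y, z, w].
In Python, from rig import env gives the robot as it stands. The module is installed in compiled form; this text tells all that it offers. Calls block until the motion is done:
- env.move_pose(position, orientation): joint-space move of the TCP to a pose.
- env.line_to(position, speed=0.15, frame=None): straight line of the TCP; frame=None keeps the orientation; speed is the mean speed in m/s.
- env.movej(angles): joint-space move.
- env.release() and env.grasp(effort=None): open the fingers fully, or close them until they stop; effort is the grip in N (None keeps the last).
- env.dwell(seconds).
- env.solve_ik(position, orientation): joint angles nearest the present ones, or None.
- env.state(): the state.
- env.snapshot(name): name is "scene" or "side" or "wrist"; returns a dict with "frame" (400x640x3 uint8, blue, green, red), "fx", "fy", "cx", "cy" (pixels), "R" (3x3) and "t" (3): a world point X has camera coordinates R X + t. Camera axes: x right, y down, z forward; pixel columns grow to the right and rows downward; lengths in m; the calibration is good to about 2 mm. A picture is of the moment at which its call begins. There is no depth.
A pose or a line that the arm cannot do raises env.IKError and nothing moves.
- env.close_job(): hands the job in; it is judged then, once.
The state is a dict: "t": time; "joint_pos": joint angles; "qvel": joint speeds; "joint_torque": joint torques, N m; "position": TCP position; "eef_rot": TCP orientation; "force": force on the tool from outside, world axes, zero at the start; "torque": the same for the moment, N m; "opening": finger opening in m; "grasp_force": force on a finger pad.
Only numpy, scipy, OpenCV 4.12 (cv2) and the standard library are available. Lean on these libraries where they do the work, as an engineer would, in place of code of your own. Each camera call takes 0.05 s, during which the arm holds its last target. There are 200 camera calls.

TASK

Take the axle out of its storage case and thread it through both bearing posts and the drum of the tube rotator, entering at the end that faces the case, until its block handle sits against the first post, and let go. In the case only the middle of the shaft can be reached, so first lay the axle down on the bench, let go, and take it again by its handle. Do not force the axle against the rotator, and leave the bottle, beaker and dish where they are.

Things in the scene. Friction and masses are not known exactly. Their poses are not given: they have to be found in the camera images.
- axle_mid (a point): The axle, loose, about 100 g: bright metal shaft 14 mm in diameter, 120 mm long, with a black block handle on one end (160 mm overall); the tip is coned over its last 13 mm down to 7 mm across. This point: on the axis, half-way along the shaft. Axes of all axle points: x along the shaft from handle to tip, z to the handle's high side (up as stored). Balance point about 20 mm towards the handle.
- axle_tip (a point): The centre of the axle's tip end, on the axis, 60 mm from axle_mid.
- axle_shoulder (a point): On the axle's axis, where the shaft enters the handle's front face, 60 mm behind axle_mid. This face comes against the first post.
- axle_handle (a point): Centre of the axle's handle, a block 40 mm long, 22 wide, 30 high, 80 mm behind axle_mid and 8 mm above the axis. Its flat underside is level with the shaft's underside (7 mm below the axis), its top 23 mm above the axis: on the bench the axle lies level on it, axis 7 mm up, and does not roll.
- case: Fixed light grey storage case, 180 x 66 mm; origin on the bench below axle_mid as stored, x (from -110 to 70 mm) towards the axle's tip. Stored axis 36 mm up. Handle sunk in a snug pocket (x -110 to -57 mm, 60 mm high), not grippable; shaft in open slots in 50 mm high blocks. Free on both sides only for x -28 to 28 mm, over a 6 mm floor: a grip there is too far forward to reach the second post.
- stand: Fixed tube rotator: white base 100 x 116 x 12 mm; two aluminium posts 44 mm wide, 14 thick, 99 high, 100 mm over their outer faces, with 16.5 mm bores in line 75 mm up. Between them a drum of white flanges and tubes (64 mm across, 40 wide, hub opening 24 mm, same axis) rests fixed in a saddle. Origin on the bench under its middle; y is the way the axle goes in, z up.
- bore_in (a point): Centre of the first bore's mouth, on the first post's outer face, 75 mm up, 50 mm from the stand's middle towards -y of the stand. Axes as the stand's: y points into the bore.
- bore_out (a point): Centre of the second bore on the second post's outer face, 75 mm up, 100 mm beyond bore_in. With the axle home the tip stands 20 mm beyond it.
- wash_bottle: White plastic bottle, 66 mm across, 150 mm high, a bystander; origin at the centre of its underside.
- beaker: Clear beaker, 72 mm across, 75 mm high, a bystander; origin at the centre of its underside.
- petri_dish: Glass dish, 90 mm across, 16 mm high, a bystander; origin at the centre of its underside.
Things that resemble listed ones, but are neither listed nor needed, are in the scene too. Of the things like the part that bears axle_mid, leave any that is turquoise or yellow; of the rest the smaller one is meant.

How it is judged:
On the way:
1. the axle lies on the bench, let go (height (world z) of axle_mid below 0.016 m and contact force between axle and the fingers below 0.1 N), for 0.2 s.
At the end, for the whole second after the job is handed in: The axle is through both bores: handle's front face within 4 mm of the first post, shoulder and tip each within 4 mm sideways and in height of the bores' line, tip at least 14 mm beyond the second post, axis within 0.05 rad of the bores' line, at rest (y of axle_shoulder in the frame of bore_in above -0.004 m and x of axle_shoulder in the frame of bore_in between -0.004 and 0.004 m and z of axle_shoulder in the frame of bore_in between -0.004 and 0.004 m and y of axle_tip in the frame of bore_out above 0.014 m and x of axle_tip in the frame of bore_out between -0.004 and 0.004 m and z of axle_tip in the frame of bore_out between -0.004 and 0.004 m and angle between the x axis of axle_mid and the y axis of bore_in, either way round below 0.05 rad and linear speed of axle below 0.02 m/s); the robot touches nothing.
It fails at once if a bystander was moved by more than 30 mm (distance of any of wash_bottle, beaker, petri_dish from where it was at the start of the episode above 0.03 m).
It fails at once if the axle was forced against the rotator with more than 40 N (contact force between axle and stand above 40 N).
It also fails if it takes over 58 s, if anything falls off the work surface, if the arm or the gripper's body presses on something with over 40 N, if the wrist force passes 120 N, or if a joint passes its speed limit or range.

## Working session

There is one attempt and no reset: what is moved stays moved. The work goes in short steps, each a Python script; the robot and the scene stay as the last script left them, time stands still between calls to the robot, and variables do not carry over. Pictures are saved under pics/ and viewed, at most 10 in all, crops included, and the job is handed in when it is done.

```bash
mkdir -p pics; python3 - <<'E'
from rig import env
import cv2,numpy as np
for n in ("scene","side"):
    s=env.snapshot(n); cv2.imwrite(f"pics/{n}0.png",s["frame"])
    print(n,s["fx"],s["cx"],s["cy"],np.round(s["R"],3).tolist(),np.round(s["t"],3), -s["R"].T@s["t"])
s=env.snapshot("wrist"); cv2.imwrite("pics/wrist0.png",s["frame"])
st=env.state();print(st["eef_rot"],st["t"],st["opening"])
E
```

```text
scene 470.97025877308334 313.93259927510724 204.03978146212248 [[0.834, 0.551, -0.018], [0.428, -0.667, -0.61], [-0.348, 0.502, -0.792]] [-0.429 -0.208  1.758] [ 1.05870475 -0.78376952  1.25774883]
side 506.7047899886485 319.7096853339376 186.85061330109934 [[0.993, -0.114, 0.005], [-0.073, -0.674, -0.735], [0.087, 0.73, -0.678]] [-0.533  0.086  1.779] [ 0.38116734 -1.300992    1.27194437]
[ 1.82391849e-01  9.83225533e-01 -8.39533019e-04 -2.44790977e-04] 0.15 0.08569553070723168
```

View pics/scene0.png

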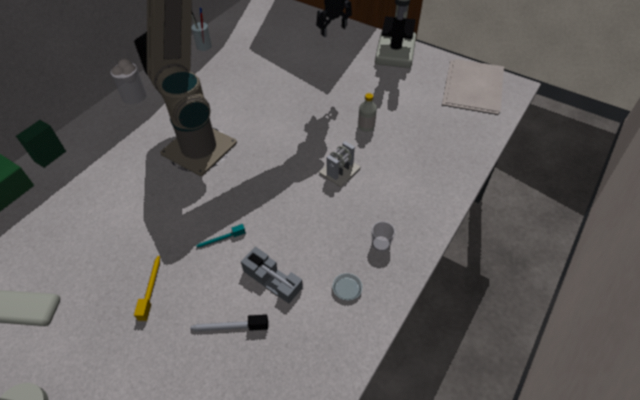

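View pics/side0.png

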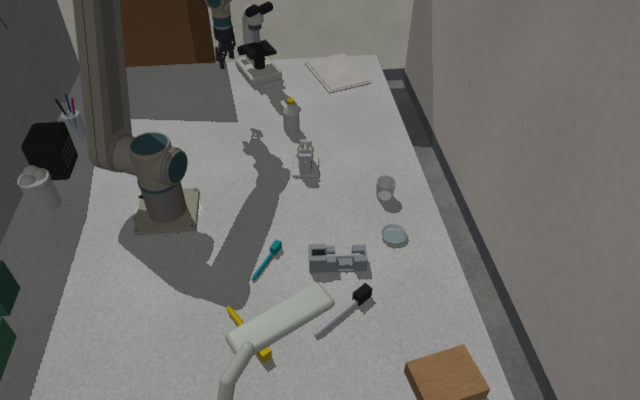

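Scene: the candidates are the dark-handled axle in the grey case at scene (270,272) / side (338,258), the larger black-handled one loose at scene (230,325), turquoise at (220,237) and yellow at (148,290). I choose the one in the case, as it is the smaller of the uncoloured two. The stand is at scene (341,165) / side (306,160).

```bash
cat > h.py <<'E'
from rig import env
import cv2,numpy as np
from scipy.spatial.transform import Rotation as Ro
def ray(s,p):
    d=s["R"].T@np.array([(p[0]-s["cx"])/s["fx"],(p[1]-s["cy"])/s["fy"],1.]); return -s["R"].T@s["t"],d/np.linalg.norm(d)
def plane(s,p,z):
    o,d=ray(s,p); return o+d*(z-o[2])/d[2]
def tri(*sp):
    A=0;b=0
    for s,p in sp:
        o,d=ray(s,p);M=np.eye(3)-np.outer(d,d);A=A+M;b=b+M@o
    return np.linalg.solve(A,b)
def proj(s,X):
    c=s["R"]@np.asarray(X)+s["t"]; return np.array([c[0]*s["fx"]/c[2]+s["cx"],c[1]*s["fy"]/c[2]+s["cy"]])
def down(yaw):  # tool z down, tool y (closing) along world angle yaw
    y=np.array([np.cos(yaw),np.sin(yaw),0]);z=np.array([0,0,-1.]);x=np.cross(y,z)
    return Ro.from_matrix(np.c_[x,y,z]).as_quat()
E
python3 - <<'E'
from h import *
a=env.snapshot("scene");b=env.snapshot("side");w=env.snapshot("wrist")
print("case",tri((a,(270,270)),(b,(338,256))),plane(a,(258,257),.06),plane(a,(288,283),.05),plane(b,(319,251),.06),plane(b,(357,252),.05))
print("stand",tri((a,(341,160)),(b,(306,158))))
for n,p in dict(bottle=(367,127),beaker=(380,245),dish=(347,290)).items(): print(n,plane(a,p,0))
st=env.state();R=Ro.from_quat(st["eef_rot"]).as_matrix()
print("wrist cam in tool",R.T@(-w["R"].T@w["t"]-st["position"]),(w["R"]@R).T.round(3),w["fx"],w["cx"],w["cy"])
for i,(s,x,y,W,H) in enumerate([(a,225,225,100,90),(b,285,215,100,90),(a,300,120,100,80),(b,270,120,100,80)]):
    c=cv2.resize(s["frame"][y:y+H,x:x+W],(400,int(H*4)),interpolation=cv2.INTER_CUBIC)[:280]
    if i%2==0: r=c
    else:
        r=np.hstack([r,c]); 
        if i==1: top=r
cv2.imwrite("pics/crops.png",np.vstack([top,r]))
E
```

```text
case [ 0.55666493 -0.295532    0.04629837] [ 0.50190451 -0.27979281  0.06      ] [ 0.62290031 -0.29768899  0.05      ] [ 0.50145549 -0.28711719  0.06      ] [ 0.61999319 -0.29575388  0.05      ]
stand [0.50341337 0.18938742 0.04877353]
bottle [0.47145692 0.43547199 0.        ]
beaker [ 0.7709559  -0.01057471  0.        ]
dish [ 0.76465961 -0.20164868  0.        ]
wrist cam in tool [ 0.06620582 -0.00037384 -0.14237178] [[-0.    -0.966 -0.258]
 [ 1.    -0.    -0.   ]
 [ 0.    -0.258  0.966]] 331.7618638838091 322.6967338076029 196.8704356699036
```

View pics/crops.png

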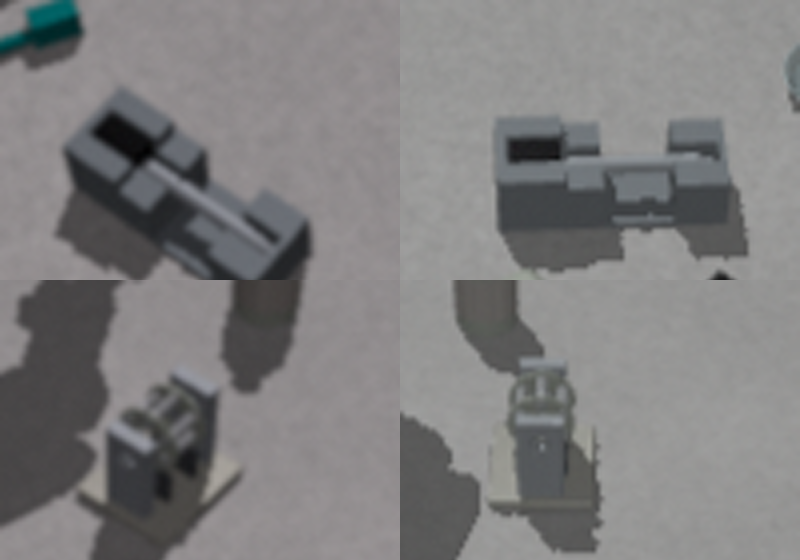

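```bash
python3 - <<'E'
from h import *
import pickle
S={}
def look(n,p,yaw):
    env.move_pose(p,down(yaw)); env.dwell(.2); S[n]=env.snapshot("wrist"); cv2.imwrite(f"pics/{n}.png",S[n]["frame"]); st=env.state(); print(n,st["t"],st["position"],st["joint_pos"])
look("stA",[.503,.19,.21],0)
look("stB",[.503,.19,.21],np.pi)
look("case",[.56,-.292,.17],np.pi/2)
pickle.dump(S,open("S.pkl","wb"))
h=lambda n:S[n]["frame"]
cv2.imwrite("pics/st.png",np.hstack([cv2.resize(h(n)[:,120:520],(400,400)) for n in("stA","stB")]))
E
```

```text
stA 2.3083 [0.50285991 0.19068958 0.2100153 ] [ 2.42210043e-01  1.35082989e-01 -2.47302968e-01  1.18832843e+00
  4.49297575e-05  1.81172726e+00]
stB 5.2083 [0.50298827 0.19000499 0.2099867 ] [ 2.40939376e-01  1.34958649e-01 -2.47509423e-01  1.18834715e+00
 -1.36564364e-05 -1.32981165e+00]
case 7.2333 [ 0.56034267 -0.29115249  0.17017314] [-5.81569949e-01  3.23750310e-01 -9.44324574e-02  1.15245343e+00
  1.00540283e-04 -5.82978466e-01]
```

View pics/st.png

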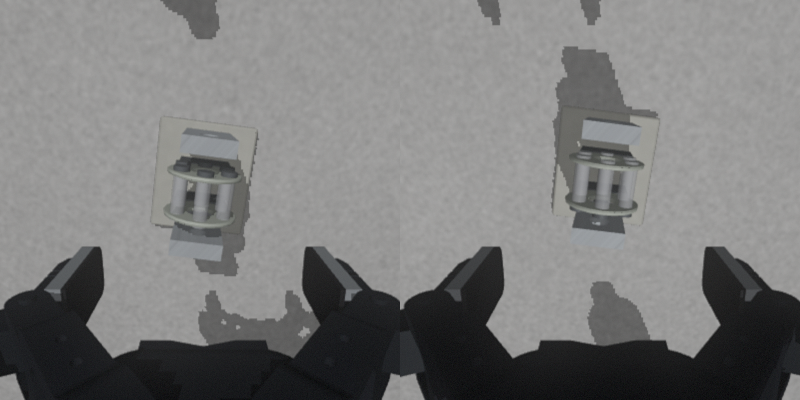

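View pics/case.png

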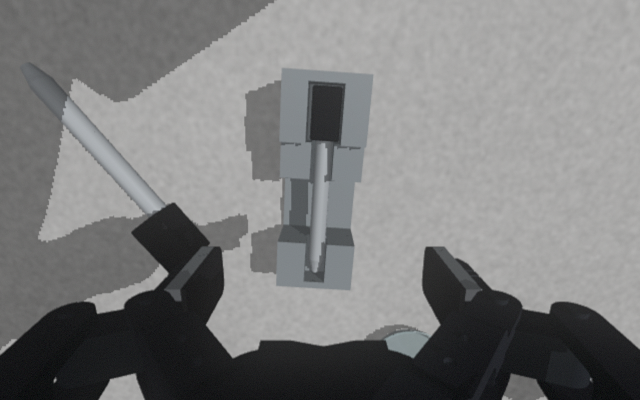

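The case view shows the shaft from (322,145) to its tip at (315,268), with the handle up at (326,112), lying alone in the case; the loose one at left is clearly longer and thicker, so the choice holds. In the stand views the post tops are at crop A (195,250),(208,150) and crop B (610,130),(598,240).

```bash
python3 - <<'E'
from h import *
import pickle
S=pickle.load(open("S.pkl","rb"))
r=[]
for n,x,y in(("stA",270,110),("stB",270,100)):
    r.append(cv2.resize(S[n]["frame"][y:y+155,x:x+100],None,fx=3.8,fy=3.8,interpolation=cv2.INTER_NEAREST))
cv2.imwrite("pics/zoom.png",np.hstack(r))
f=S["stA"]["frame"]
for p in[(315,248),(315,258),(330,148),(330,138),(285,200)]: print(p,f[p[1],p[0]])
f=S["stB"]["frame"]
for p in[(330,132),(330,125),(318,240),(318,228)]: print(p,f[p[1],p[0]])
# shaft line
s=S["case"]
for p in[(322,145),(315,268)]: print(plane(s,p,.036))
print(plane(s,(326,112),.059))
E
```

```text
(315, 248) [151 147 143]
(315, 258) [125 124 122]
(330, 148) [152 148 144]
(330, 138) [147 143 140]
(285, 200) [145 150 150]
(330, 132) [157 152 149]
(330, 125) [155 151 148]
(318, 240) [160 156 152]
(318, 228) [78 78 75]
[ 0.52359234 -0.29158186  0.036     ]
[ 0.63553319 -0.29788867  0.036     ]
[ 0.49684331 -0.28859522  0.059     ]
```

View pics/zoom.png

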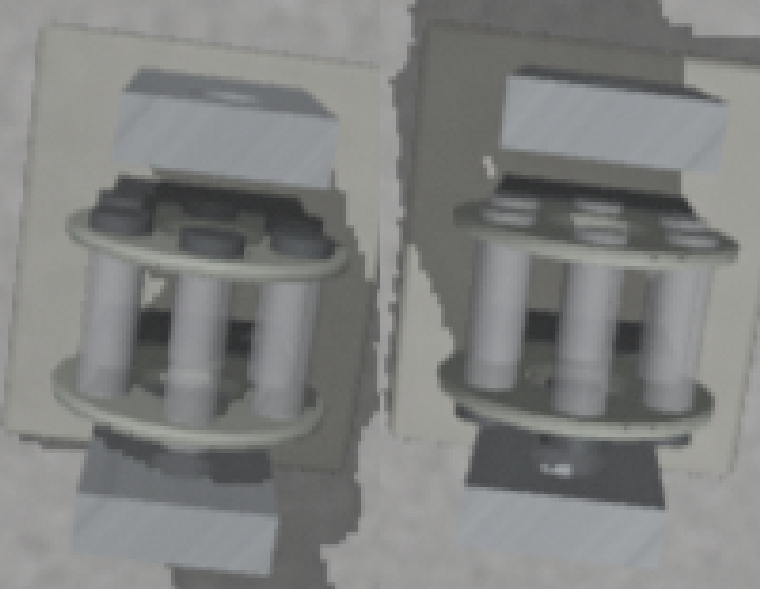

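```bash
python3 - <<'E'
from h import *
import pickle
S=pickle.load(open("S.pkl","rb"))
Q={"A2":("stA",[(120,93),(337,117),(332,187),(115,163)]),"A1":("stA",[(78,488),(278,516),(268,574),(74,546)]),
"B1":("stB",[(506,74),(727,102),(720,170),(501,147)]),"B2":("stB",[(470,487),(664,510),(660,567),(463,542)])}
C={}
for k,(n,q) in Q.items():
    off=np.array([270,110]) if n=="stA" else np.array([270-100,100])
    P=np.array([plane(S[n],np.array(p)/3.8+off-.37,.099)[:2] for p in q]); C[k]=P.mean(0)
    print(k,C[k],"w",np.linalg.norm(P[0]-P[1])*1e3,np.linalg.norm(P[2]-P[3])*1e3,"t",np.linalg.norm(P[1]-P[2])*1e3)
for v in "AB":
    d=C[v+"2"]-C[v+"1"]; print(v,"mid",(C[v+"1"]+C[v+"2"])/2,"yaw of y",np.arctan2(d[1],d[0]),"len",np.linalg.norm(d))
s=S["case"]
for p in[(277,288),(351,290)]: print("front",plane(s,p,.05))
for p in[(282,68),(373,73)]: print("back",plane(s,p,.06))
E
```

```text
A2 [0.50659783 0.22790728] w 43.39129704036903 44.017384281238066 t 14.013872542694765
A1 [0.49594623 0.1433445 ] w 43.65539995333785 42.92496762933219 t 13.854899151686398
B1 [0.4955484  0.14226943] w 43.785213481829004 43.9007001156391 t 13.341515685529714
B2 [0.50562003 0.22768207] w 41.83502205397347 43.05784861076484 t 13.228579899290848
A mid [0.50127203 0.18562589] yaw of y 1.4454954339229036 len 0.08523099006840024
B mid [0.50058422 0.18497575] yaw of y 1.45342101922113 len 0.08600440031631677
front [ 0.64785764 -0.33124748  0.05      ]
front [ 0.64973928 -0.26573506  0.05      ]
back [ 0.46642646 -0.3201595   0.06      ]
back [ 0.46969232 -0.25501736  0.06      ]
```

```bash
cat >> h.py <<'E'
MID=np.array([.5009,.1853]); SY=1.449; u=np.array([np.cos(SY),np.sin(SY)]); BI=MID-.05*u
CA=-.060; AM=np.array([.5789,-.2943]); ca=np.array([np.cos(CA),np.sin(CA)])
def P(xy,z): return [float(xy[0]),float(xy[1]),float(z)]
def rep(*a):
    st=env.state(); print(*a,round(st["t"],2),st["position"].round(4) if hasattr(st["position"],"round") else st["position"],"F",np.round(st["force"],1),"T",np.round(st["torque"],2),"op",round(st["opening"],4),"g",round(st["grasp_force"],1)); return st
E
python3 - <<'E'
from h import *
a=env.snapshot("scene");print("turq",plane(a,(238,231),.01),plane(a,(198,245),.01))
g=AM-.013*ca
env.move_pose(P(g,.12),down(CA+np.pi/2)); env.line_to(P(g,.030),.12); rep("at")
env.grasp(60); env.dwell(.2); st=rep("grip")
if st["opening"]>.009:
    env.line_to(P(g,.14),.1); env.dwell(.2); rep("lift")
    s=env.snapshot("wrist"); cv2.imwrite("pics/lift.png",s["frame"])
E
```

```text
turq [ 0.36502873 -0.21651692  0.01      ] [ 0.29248145 -0.32664451  0.01      ]
at 8.5 [ 0.5668 -0.2941  0.0311] F [0.5 0.1 0.2] T [ 0.05 -0.02  0.03] op 0.0851 g 0.0
grip 9.37 [ 0.5661 -0.2936  0.0303] F [-1.   0.7  3.8] T [ 0.11  0.12 -0.04] op 0.0117 g 58.7
lift 10.82 [ 0.5655 -0.2932  0.1392] F [ 0.3  0.6 -1.1] T [ 0.02 -0.03 -0.03] op 0.0117 g 58.5
```

View pics/lift.png

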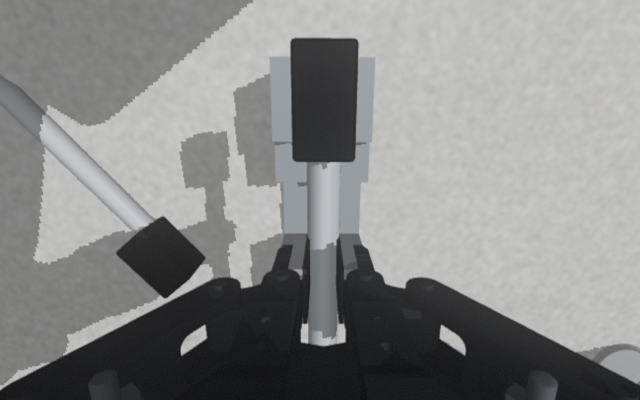

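The axle is out of the case and held straight, its handle at (324,100). I lay it down on the bores' line before the stand.

```bash
python3 - <<'E'
from h import *
Y=CA+np.pi/2+(SY-CA); q=down(Y)
g=BI-.115*u-.013*u
env.move_pose(P(g,.12),q); env.line_to(P(g,.012),.12); env.line_to(P(g,.003),.03); env.dwell(.1); rep("low")
env.release(); env.dwell(.3); rep("rel")
env.line_to(P(g,.10),.15); env.line_to(P(g-.03*u,.17),.2); env.dwell(.2); rep("up")
s=env.snapshot("wrist"); cv2.imwrite("pics/lay.png",s["frame"])
import pickle; pickle.dump(s,open("lay.pkl","wb"))
m=(s["frame"].max(2)<55).astype(np.uint8); m[230:]=0
n,l,stt,c=cv2.connectedComponentsWithStats(m)
for i in range(1,n):
    if stt[i,4]>300: print(stt[i],c[i])
print("expected handle px",proj(s,P(BI-.195*u,.03)))
E
```

```text
low 13.67 [0.4793 0.0086 0.003 ] F [ 0.3 -0.2 -1.2] T [ 0.05 -0.   -0.01] op 0.0116 g 58.5
rel 14.68 [0.4793 0.0086 0.003 ] F [-0.3  0.2  0.4] T [-0.    0.01 -0.02] op 0.0855 g 0.0
up 16.21 [ 0.4742 -0.0205  0.1681] F [-0.7 -0.4 -0.9] T [ 0.   -0.02 -0.06] op 0.0854 g 0.0
[ 308  118   26   48 1133] [320.54015887 141.0564872 ]
expected handle px [319.00068018 142.46031756]
```

View pics/lay.png

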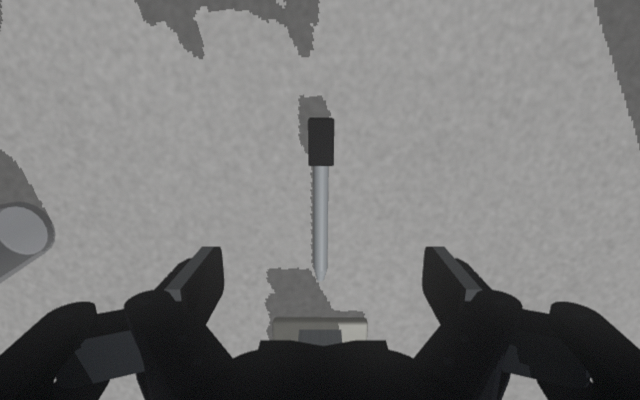

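The axle lies on the bench as expected: handle at (320,141), tip at (320,280), stand base below at (320,325). Now I grip the handle.

```bash
cat >> h.py <<'E'
lat=np.array([u[1],-u[0]])   # stand x
def at(d,dx=0,z=.071): return P(BI+(d-.02)*u+dx*lat,z)   # d = shoulder offset from bore_in along y
E
python3 - <<'E'
from h import *
Y=SY+np.pi/2
p=BI-.195*u
env.move_pose(P(p,.10),down(Y)); env.line_to(P(p,.003),.1); env.dwell(.1); rep("at")
env.grasp(100); env.dwell(.3); rep("grip")
env.line_to(at(-.175),.1); env.dwell(.2); st=rep("lift")
env.line_to(at(-.130),.1); env.dwell(.3); st=rep("pre")
print("err mm",(np.array(st["position"])-at(-.130))*1e3)
a=env.snapshot("scene");b=env.snapshot("side")
r=[]
for s,c in((a,at(-.04)),(b,at(-.04))):
    x,y=proj(s,c).astype(int); r.append(cv2.resize(s["frame"][y-45:y+45,x-45:x+45],(400,400),interpolation=cv2.INTER_CUBIC))
cv2.imwrite("pics/pre.png",np.hstack(r))
E
```

```text
at 17.89 [ 0.472  -0.0581  0.0037] F [-0.3  0.6  0.1] T [ 0.   -0.01  0.01] op 0.085 g 0.0
grip 18.8 [ 0.4715 -0.058   0.0033] F [-0.   0.4  6. ] T [ 0.03  0.16 -0.01] op 0.0205 g 98.3
lift 19.83 [ 0.4704 -0.0577  0.0702] F [-0.  -0.7 -1. ] T [-0.08  0.01  0.04] op 0.0205 g 97.9
pre 20.73 [ 0.4766 -0.0136  0.071 ] F [ 0.5  0.  -1.3] T [-0.01  0.04 -0.  ] op 0.02 g 97.9
err mm [-0.02411496 -0.41135496 -0.00257106]
```

View pics/pre.png

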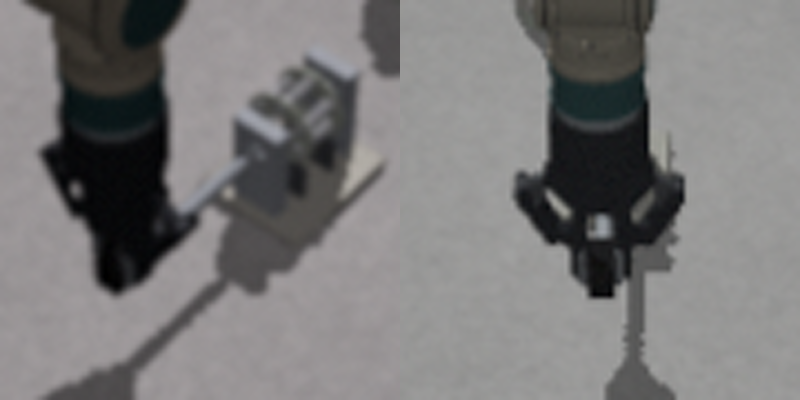

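The tip points at the first bore in both views (left crop, tip at about (245,158)). I insert in small force-watched steps.

```bash
cat > ins.py <<'E'
from h import *
import sys
d,dx,z,end=[float(v) for v in sys.argv[1:5]]; step=.004
st=env.state(); F0=np.array([.2,0.,-1.2])
while d<end-1e-6:
    d=min(d+step,end)
    env.line_to(at(d,dx,z),.04)
    st=env.state(); F=np.array(st["force"])-F0
    fa,fl,fz=F[:2]@u,F[:2]@lat,F[2]
    print(f"{d*1e3:.0f} dx{dx*1e3:.1f} z{z*1e3:.1f} ax {fa:.1f} lat {fl:.1f} z {fz:.1f} T {np.round(st['torque'],2)}")
    if fa<-10: print("stop"); break
    if abs(fl)>2.5: dx+=.0003*np.sign(fl)
    if abs(fz)>2.5: z+=.0003*np.sign(fz)
rep("end")
E
python3 ins.py -.130 0 .0713 -.09
```

```text
-126 dx0.0 z71.3 ax -0.6 lat 0.4 z -0.1 T [-0.04 -0.02 -0.  ]
-122 dx0.0 z71.3 ax 0.2 lat -0.3 z 0.5 T [-0.03  0.01 -0.02]
-118 dx0.0 z71.3 ax 0.1 lat 0.2 z -0.0 T [-0.05  0.06 -0.06]
-114 dx0.0 z71.3 ax -1.1 lat -0.4 z -0.3 T [-0.09  0.04  0.07]
-110 dx0.0 z71.3 ax 0.4 lat -0.0 z 1.6 T [-0.11  0.01  0.01]
-106 dx0.0 z71.3 ax -0.1 lat 0.3 z 0.7 T [-0.08  0.04 -0.03]
-102 dx0.0 z71.3 ax -0.1 lat 0.2 z -0.0 T [-0.03  0.02  0.01]
-98 dx0.0 z71.3 ax 0.5 lat -0.6 z 0.1 T [-0.06  0.01 -0.  ]
-94 dx0.0 z71.3 ax 0.3 lat -0.1 z 0.8 T [-0.03 -0.01  0.05]
-90 dx0.0 z71.3 ax -0.4 lat -0.4 z 0.4 T [-0.01  0.   -0.06]
end 23.33 [0.4815 0.0267 0.0713] F [-0.3 -0.4 -0.8] T [-0.01  0.   -0.06] op 0.0207 g 97.9
```

```bash
python3 ins.py -.090 0 .0713 -.004
```

```text
-86 dx0.0 z71.3 ax 0.1 lat 0.1 z -0.0 T [-0.04  0.06  0.01]
-82 dx0.0 z71.3 ax -0.6 lat -0.9 z -0.4 T [-0.01  0.    0.05]
-78 dx0.0 z71.3 ax 0.9 lat 0.6 z 0.0 T [-0.06 -0.05  0.02]
-74 dx0.0 z71.3 ax 0.2 lat 0.4 z -0.2 T [-0.08 -0.01  0.02]
-70 dx0.0 z71.3 ax 0.8 lat 0.4 z 0.2 T [-0.04 -0.03  0.  ]
-66 dx0.0 z71.3 ax 0.1 lat -0.7 z 0.9 T [-0.02  0.01 -0.02]
-62 dx0.0 z71.3 ax 0.5 lat -0.4 z 2.0 T [-0.06  0.04 -0.01]
-58 dx0.0 z71.3 ax 0.2 lat -0.2 z 0.6 T [-0.04 -0.04 -0.05]
-54 dx0.0 z71.3 ax -0.4 lat -0.5 z 0.7 T [-0.11 -0.05  0.01]
-50 dx0.0 z71.3 ax -0.4 lat 0.5 z 0.9 T [-0.04  0.03 -0.01]
-46 dx0.0 z71.3 ax -0.6 lat -1.2 z -0.1 T [-0.05  0.01 -0.05]
-42 dx0.0 z71.3 ax -1.1 lat 0.4 z 0.6 T [-0.05 -0.    0.  ]
-38 dx0.0 z71.3 ax -0.9 lat -0.3 z 1.9 T [-0.07  0.03  0.05]
-34 dx0.0 z71.3 ax -0.1 lat -0.7 z 0.9 T [ 0.01  0.02 -0.05]
-30 dx0.0 z71.3 ax -0.0 lat -1.6 z -0.2 T [-0.04  0.02  0.  ]
-26 dx0.0 z71.3 ax 1.3 lat -0.5 z 0.8 T [-0.03  0.04  0.01]
-22 dx0.0 z71.3 ax -0.3 lat 0.3 z 0.7 T [-0.02  0.06  0.04]
-18 dx0.0 z71.3 ax -0.3 lat -0.3 z -0.4 T [-0.06  0.04  0.05]
-14 dx0.0 z71.3 ax -0.4 lat 0.2 z 0.2 T [-0.01  0.01  0.02]
-10 dx0.0 z71.3 ax 0.0 lat 0.6 z 0.5 T [-0.   -0.05  0.04]
-6 dx0.0 z71.3 ax 0.2 lat -0.2 z 0.1 T [-0.03 -0.03 -0.09]
-4 dx0.0 z71.3 ax 0.4 lat -0.5 z 0.6 T [-0.05 -0.   -0.04]
end 28.83 [0.4919 0.1119 0.0713] F [-0.3  0.4 -0.6] T [-0.05 -0.   -0.04] op 0.0208 g 97.9
```

```bash
sed -e 's/step=.004/step=.0007/' -e 's/fa<-10/fa<-4/' -e 's/,.04)$/,.01); env.dwell(.1)/' ins.py > ins2.py; python3 ins2.py -.004 0 .0713 .004
```

```text
-3 dx0.0 z71.3 ax -0.3 lat -0.2 z 1.1 T [ 0.01 -0.01 -0.02]
-3 dx0.0 z71.3 ax -0.4 lat -0.1 z -0.6 T [0.03 0.01 0.03]
-2 dx0.0 z71.3 ax -0.4 lat -0.6 z 0.5 T [-0.09 -0.02  0.02]
-1 dx0.0 z71.3 ax -0.1 lat 0.5 z 0.3 T [-0.05 -0.01 -0.08]
-0 dx0.0 z71.3 ax 0.1 lat 0.6 z -0.2 T [-0.02  0.01 -0.06]
0 dx0.0 z71.3 ax -0.9 lat -0.1 z 0.8 T [-0.37  0.03 -0.03]
1 dx0.0 z71.3 ax -5.9 lat -0.7 z 1.6 T [-1.01  0.03 -0.03]
stop
end 31.28 [0.4923 0.1158 0.0713] F [-1.3 -5.8  0.4] T [-1.01  0.03 -0.03] op 0.0201 g 98.0
```

The handle is against the post. I let go, back off and look.

```bash
python3 - <<'E'
from h import *
env.line_to(at(.0,0,.0713),.01)
env.release(); env.dwell(.3); rep("rel")
env.line_to(at(.0,0,.17),.12); env.line_to(at(-.10,0,.25),.2); env.dwell(.3); rep("up")
w=env.snapshot("wrist");b=env.snapshot("scene")
x,y=proj(b,P(BI,.07)).astype(int)
cv2.imwrite("pics/end.png",np.hstack([w["frame"][:,120:520],cv2.resize(b["frame"][y-45:y+45,x-45:x+45],(400,400),interpolation=cv2.INTER_CUBIC)]))
E
```

```text
rel 32.48 [0.4924 0.1158 0.0713] F [ 0.4 -0.3  0.3] T [ 0.04 -0.03 -0.04] op 0.0852 g 0.0
up 34.55 [0.4798 0.0172 0.2492] F [-0.6  0.6 -0.3] T [-0.03  0.   -0.05] op 0.0852 g 0.0
```

View pics/end.png

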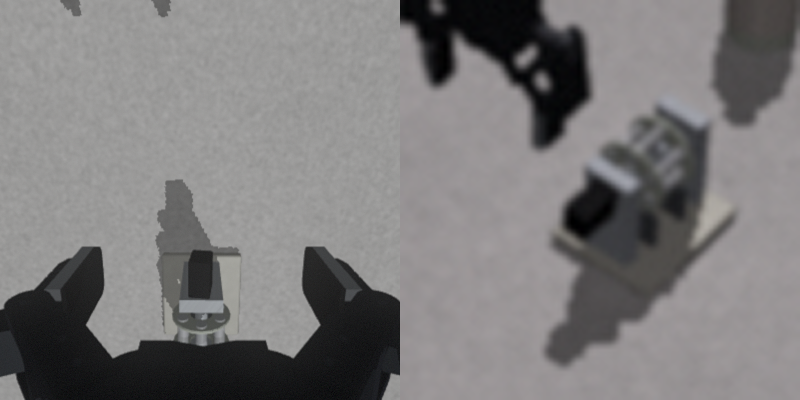

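The handle sits against the first post in both views (left (201,275), right (588,207)), upright, and the robot is clear.

```bash
python3 -c "
from rig import env
print(env.close_job())"
```

```text
the job is handed in; nothing more can be done
None
```

The axle is threaded through both posts and the drum, with its handle against the first post. I let go, moved the arm clear and handed the job in at about 35 s; no verdict was returned, and I did not see the tip beyond the second post in a picture.

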